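# Shut off the water to the throwing wheel

## Robot

A 6-joint arm with a two-finger parallel gripper is mounted at the origin on the work surface. World frame = base frame: x ahead of the robot, y to its left, z up, the work surface at z = 0. Lengths are in m, angles in rad, forces in N, time in s.
With the tool pointing down it reaches from about 0.375 to 0.9 m from the base axis. Payload 3.1 kg.
Tool frame: the origin (TCP) lies between the finger pads; the fingertips stand 17 mm ahead of it and the grasp point (between the pads) lies 2 mm behind it; z points along the fingers, y is the line along which they close (so a half turn about z gives the same grasp; the last joint's range is limited). The gripper opens to 85 mm and grips with 20 to 120 N. Pads are 22 mm wide; open, the fingers measure 114 mm over their backs; the gripper's body (76 mm by 85 mm) begins 54 mm behind the grasp point. The pads swing forward as they close: fully open they stand 13 mm farther back than shut.
Start: joints at [1.093, 0.527, 1.433, -0, 1.181, -0.178], TCP at [0.185, 0.597, 0.248] pointing down, gripper open.
Joint ranges: [-3.08, 3.08], [-0.75, 2.2], [0.22, 2.44], [-1.43, 4.57], [0, 2.65], [-2.85, 2.85]. Speed limits (rad/s): [2.79, 2.79, 3.14, 3.14, 3.14, 3.14].

## Interface

Orientations are given as a unit quaternion [x, y, z, w].
In Python, from station import sense, vision, order gives the robot as it stands.
- The arm moves only by the shell command python3 -m crank 'ROWS' [OPENING] [FORCE]. ROWS is JSON, a list of rows, each an object with "dp": the shift along the world's x, y, z in units of 30 mm (1.0 is 30 mm), a list of three; "angular": the turn, a rotation vector about the world's x, y, z in degrees, a list of three. In form: [{"dp": [dx, dy, dz], "angular": [ax, ay, az]}, ...]. A call has 1 to 20 rows; each row shifts and turns the commanded pose from where the row before left it; what a row does not reach is not made up. A row lasts 1/10 s, in which the tool goes at most 50 mm and 8.59 degrees, less where a joint would pass 70% of its speed; a pose out of reach is approached as far as the arm can. A call is refused whole if a number of a shift passes 1 or a number of a turn 8.59, either way. A call with a gripper value outside its range is refused whole. OPENING is the closure, from 0 (fully open) to 1 (shut), set as the call begins (- or left out, the last holds). The fingers move at their own pace and stop on an object; FORCE is the grip in N (left out, the last holds). Time passes only in rows, so rows that do not move let the fingers close. It gives the time, the measured TCP pose, the force, the opening and the grip force at its end, in the units of the state.
- sense(): the state, without advancing time (a new reading comes with each control period).
- vision.snapshot(name): name is "scene" or "top" or "wrist"; returns a dict with "image" (384x512x3 uint8, blue, green, red), "range_z" (384x512 float32, m along the optical axis (not along the pixel's ray), 0 where there is no reading), "mtx" (3x3 intrinsics, pixels), "pose" (4x4, takes a point from camera to world coordinates); the wrist camera has in their place "mount" (4x4, takes a point from camera to tool coordinates, whose origin is the TCP and whose axes are the flange's). Camera axes: x right, y down, z forward; pixel columns grow to the right and rows downward; lengths in m; the calibration is good to about 2 mm. The wrist camera is an equidistant fisheye: a pixel r from the principal point sees the ray r / f radians off the axis. A picture is of the moment at which its call begins: read the wrist's pose just before it.
- order.sign_off(): hands the job in; it is judged then, once.
The state is a dict: "t": time; "q": joint angles; "qd": joint speeds; "tau": joint torques, N m; "tcp_pos": TCP position; "tool_rot": TCP orientation; "force": force on the tool from outside, world axes, zero at the start; "ft_torque": the same for the moment, N m; "finger_gap": opening from 0.0 (shut) to 1.0 (fully open); "gripper_force": force on a finger pad.
Only numpy, scipy, OpenCV 4.12 (cv2) and the standard library are available. Lean on these libraries where they do the work, as an engineer would, in place of code of your own. Each camera call takes 0.05 s, during which the arm holds its last target. There are 200 camera calls.

## Task

Turn off the water to the throwing wheel: push the yellow cover of the valve box by its black tab all the way along its guides to the other end, so that both valves lie open to view, then push the red handle a quarter turn until it is fully shut, crosswise to its pipe. The cover is only slid, never lifted; leave the blue handle open as it is, and do not disturb the pottery and tools around the box.

Things in the scene. Friction and masses are not known exactly. Their poses are not given: they have to be found in the camera images.
- valve_box: grey steel valve box fixed to the table, 170 (x) x 470 (y) x 80 high; origin at the centre of its underside, its z up, its long side along its y. Right half (its y -225 to -1) is an open bay, 130 wide inside, floor at z 6, with the two valves; left half (y +1 to +225) is a solid deck on which the cover parks. The cover lies at z 72 between aluminium guide lips (inner faces at x +-75, tops at z 80); end stops at y +-225, tops at z 78.
- cover: loose yellow cover plate, 146 (x) x 220 (y) x 6 thick, 0.3 to 0.55 kg, lying in the guides of the box with 2 mm play each side; origin at the centre of its underside, axes parallel to the box's. It starts over the valve bay, hiding both valves (its origin at box y -112 to -92, z 72) and slides towards the box's +y until it meets the far end stop (origin at box y +115). Plain sliding friction, about 2 to 6 N.
- cover_tab (a point): middle of the top edge of the black upright tab on the cover, 70 (x) x 8 (y) x 26 high above the plate (32 above the cover's origin), 90 from the cover's origin towards its -y end; push its -y face towards +y
- red_valve: valve of the throwing wheel, fixed in the bay under the cover, at either of the two places (box x +30, y -175 or -75; which one varies); origin on the handle's pivot axis at the table surface (z 0 of the box), axes parallel to the box's. Copper pipe of radius 10 runs along x, its centre at z 26; brass body radius 17.
- red_handle (a joint): turn of the red handle about the upright pivot, rad: 0 = open, pointing to the valve's -x along the pipe; pi/2 = fully shut against its stop, pointing to the valve's +y (clockwise from above). It starts at 0 to 0.15 and stays where it is left; about 0.12 N m of friction.
- red_tip (a point): outer end of the red handle at mid height: 62 from the pivot, 54 above the table surface. The handle's red sleeve reaches from 18 to 62 from the pivot, is 14 wide and lies from z 46 to 62
- blue_valve: the other valve, like the red one but with a blue handle, at the other of the two places 100 away; its origin likewise on the pivot axis. To be left open
- blue_handle (a joint): turn of the blue handle, as for the red one; starts at 0 to 0.1 (open)
- brush: paint brush, 170 long, lying on the table in front of the box (robot's side); origin at its underside
- glaze_jar: blue jar with white cap, diameter 60, 85 high, behind the box; origin at the centre of its underside
- bowl: terracotta bowl, diameter 100, 50 high, beyond the right (-y) end of the box; origin at the centre of its underside
- figurine: amber glazed figurine, diameter 52, 82 high, behind the box; origin at the centre of its underside
- jug: terracotta jug with handle, 220 high, 120 across, far right; origin at the centre of its underside
- vase: grey clay vase, 200 high, 110 across, right; origin at the centre of its underside
- mug: blue mug, diameter 76, 85 high, far left; origin at the centre of its underside

How it is judged:
On the way, in this order (a step that is already met when the one before it is completed fails the run):
1. the cover is slid to the far end (its origin beyond box y +95 mm) with the red handle still open (y of cover in the frame of valve_box above 0.095 m and value of joint red_handle below 0.4 rad), for 0.1 s.
2. the red handle is pushed shut (value of joint red_handle above 1.42 rad), for 0.2 s.
At the end, for the whole second after the job is handed in: The cover lies in its guides at the far end (its origin past box y +85 mm, within 30 mm of the stop), at rest; the red handle is within 0.15 rad of fully shut; the blue handle is still open (under 0.25 rad) (y of cover in the frame of valve_box above 0.085 m and z of cover in the frame of valve_box below 0.08 m and linear speed of cover below 0.02 m/s and value of joint red_handle above 1.42 rad and value of joint blue_handle below 0.25 rad); the robot touches nothing.
It fails at once if the cover is lifted more than 12 mm off its guides or tipped more than 0.15 rad (z of cover in the frame of valve_box above 0.084 m or angle between cover's own z axis and vertical above 0.15 rad).
It fails at once if the blue handle is turned past 0.25 rad (value of joint blue_handle above 0.25 rad).
It fails at once if a bystander (pottery, jar or brush) is moved more than 25 mm or lifted (distance of any of brush, glaze_jar, bowl, figurine, jug, vase, mug from where it was at the start of the episode above 0.025 m).
It also fails if it takes over 48 s, if anything falls off the work surface, if the arm or the gripper's body presses on something with over 40 N, if the wrist force passes 120 N, or if a joint passes its speed limit or range.

## Working session

There is one attempt and no reset: what is moved stays moved. The work goes in short steps, Python scripts to look and compute and a shell command to move; the robot and the scene stay as the last step left them, time stands still between calls to the robot, and variables do not carry over. Pictures are saved under pics/ and viewed, at most 10 in all, crops included, and the job is handed in when it is done.

```bash
mkdir -p pics; cat > h.py <<'E'
import numpy as np, cv2
from station import sense, vision, order
def snap(n,f):
    s=vision.snapshot(n); cv2.imwrite('pics/'+f,s['image']); np.savez('pics/'+f[:-4],**{k:v for k,v in s.items()}); return s
def pts(s):
    K=s['mtx'];z=s['range_z'];v,u=np.mgrid[:z.shape[0],:z.shape[1]]
    P=np.stack([(u-K[0,2])/K[0,0]*z,(v-K[1,2])/K[1,1]*z,z,np.ones_like(z)],-1)
    return (P@s['pose'].T)[...,:3]
E
python3 - <<'E'
from h import *
s=snap('top','top1.png'); p=pts(s)
hsv=cv2.cvtColor(s['image'],cv2.COLOR_BGR2HSV)
m=cv2.inRange(hsv,(20,100,80),(35,255,255))
n,l,st,c=cv2.connectedComponentsWithStats(m)
for i in range(1,n):
    if st[i,4]>200:
        q=p[l==i]; print(st[i],q.mean(0),np.median(q[:,2]))
st=sense();print(st['t'],st['tcp_pos'],st['tool_rot'],s['pose'])
s=snap('scene','scene1.png')
E
```

```text
[ 206  172   87   69 3847] [0.5403557  0.01840279 0.08203659] 0.07807887930829027
[ 66 241  34  21 227] [0.39733798 0.50462826 0.02855944] 0.01791878098830013
0.05 [0.18423744 0.59653576 0.24736524] [ 1.49331457e-01  9.88786626e-01 -1.00688092e-03 -3.31220747e-04] [[ 0.02017225 -0.99663103  0.07949632  0.49209944]
 [-0.99976506 -0.019477    0.0095115  -0.01553424]
 [-0.00793111 -0.07966951 -0.99678978  1.22046511]
 [ 0.          0.          0.          1.        ]]
```

View pics/top1.png

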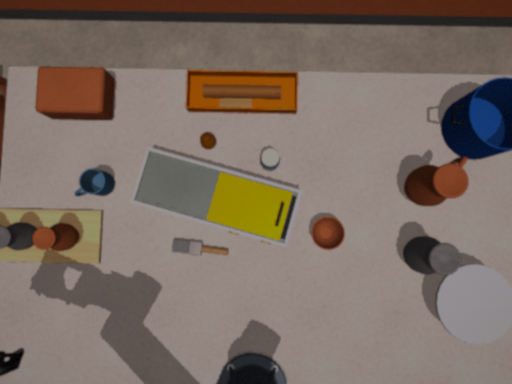

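View pics/scene1.png

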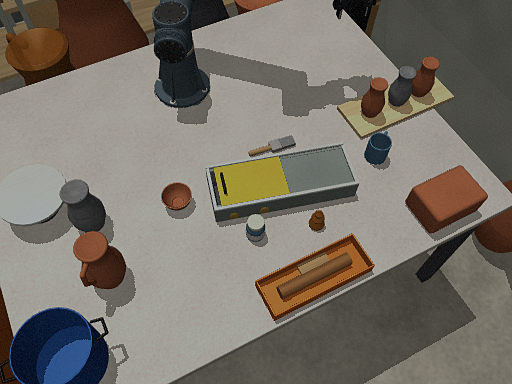

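The top view shows the grey box at pixels (135-298, 150-240), turned about -14°. The yellow cover is on its right half with the black tab at (279, 213), the brush at (200, 247), the jar at (270, 157), the figurine at (208, 140) and the bowl at (328, 232).

```bash
python3 - <<'E'
from h import *
s=np.load('pics/top1.npz'); p=pts(s); img=s['image']
K=s['mtx'];T=s['pose']
def ray(uv,z):
    d=T[:3,:3]@np.linalg.solve(K,[uv[0],uv[1],1.]); return T[:3,3]+d*(z-T[2,3])/d[2]
hsv=cv2.cvtColor(img,cv2.COLOR_BGR2HSV)
y=cv2.inRange(hsv,(20,100,80),(35,255,255)); y[:,:150]=0
b=((p[...,2]>.055)&(p[...,2]<.1)).astype(np.uint8)
b[:, :120]=0; b[:,310:]=0
b=cv2.morphologyEx(b,cv2.MORPH_OPEN,np.ones((3,3)))
n,l,st,c=cv2.connectedComponentsWithStats(b); i=1+st[1:,4].argmax(); b=(l==i).astype(np.uint8); print(st[i])
for nm,m,z in(('box',b,.079),('cover',cv2.morphologyEx(y,cv2.MORPH_CLOSE,np.ones((9,9))),.078)):
    q=np.argwhere(m)[:,::-1]
    P=np.array([ray(t,z)[:2] for t in q],np.float32)
    r=cv2.minAreaRect(P*1000); print(nm,r)
# tab: dark pixels inside cover
g=img.max(2); yc=cv2.morphologyEx(y,cv2.MORPH_CLOSE,np.ones((9,9)))
t=((yc>0)&(g<70)); q=np.argwhere(t)[:,::-1]; q=q[q[:,0]>255]; print(len(q),q.mean(0),ray(q.mean(0),.104))
P=np.array([ray(v,.104)[:2] for v in q],np.float32);print(cv2.minAreaRect(P*1000))
E
```

```text
[ 131  148  171   99 9235]
box ((565.3858032226562, 114.64093017578125), (469.6429443359375, 170.13294982910156), 75.2526626586914)
cover ((540.4901123046875, 17.713699340820312), (222.4434814453125, 146.03749084472656), 75.09075927734375)
40 [279.125 213.875] [ 0.51810738 -0.06759283  0.104     ]
((519.0435791015625, -67.89494323730469), (4.808676719665527, 61.40208053588867), 75.39215850830078)
```

```bash
python3 -m crank '[{"dp":[0.45,-0.96,0],"angular":[0,0,2.4]},{"dp":[0.45,-0.96,0],"angular":[0,0,0]},{"dp":[0.45,-0.96,0],"angular":[0,0,0]},{"dp":[0.45,-0.96,0],"angular":[0,0,0]},{"dp":[0.45,-0.96,0],"angular":[0,0,0]},{"dp":[0.45,-0.96,0],"angular":[0,0,0]},{"dp":[0.45,-0.96,0],"angular":[0,0,0]},{"dp":[0.45,-0.96,0],"angular":[0,0,0]},{"dp":[0.45,-0.96,0],"angular":[0,0,0]},{"dp":[0.45,-0.96,0],"angular":[0,0,0]},{"dp":[0.45,-0.96,0],"angular":[0,0,0]},{"dp":[0.45,-0.96,0],"angular":[0,0,0]},{"dp":[0.45,-0.96,0],"angular":[0,0,0]},{"dp":[0.45,-0.96,0],"angular":[0,0,0]},{"dp":[0.45,-0.96,0],"angular":[0,0,0]},{"dp":[0.45,-0.96,0],"angular":[0,0,0]},{"dp":[0.45,-0.96,0],"angular":[0,0,0]},{"dp":[0.45,-0.96,0],"angular":[0,0,0]},{"dp":[0.45,-0.96,0],"angular":[0,0,0]},{"dp":[0.45,-0.96,0],"angular":[0,0,0]}]' 1 30
```

```text
t: 2.1
tcp_pos: [0.4546, 0.0199, 0.2481]
tool_rot: [0.129, 0.992, 0.0, -0.0]
force: [0.3, -0.1, 0.0]
finger_gap: -0.0
gripper_force: 0.0
```

```bash
python3 -m crank '[{"dp":[0.36,-0.8,0],"angular":[0,0,0]},{"dp":[0.36,-0.8,0],"angular":[0,0,0]},{"dp":[0.36,-0.8,-0.5],"angular":[0,0,0]},{"dp":[0.36,-0.8,-0.8],"angular":[0,0,0]},{"dp":[0.36,-0.8,-0.8],"angular":[0,0,0]},{"dp":[0,0,-0.8],"angular":[0,0,0]},{"dp":[0,0,-0.5],"angular":[0,0,0]},{"dp":[0,0,0],"angular":[0,0,0]},{"dp":[0,0,0],"angular":[0,0,0]}]'
python3 - <<'E'
from h import *
st=sense();print(st['tcp_pos'])
s=snap('wrist','w1.png');print(s['mount'],s['mtx'])
d=np.array(st['tcp_pos'][:2])-[.5654,.1146]
print('box xy',d@[.967,-.2546],d@[.2546,.967])
E
```

```text
t: 3.0
tcp_pos: [0.5084, -0.0988, 0.1462]
tool_rot: [0.129, 0.992, 0.0, -0.0]
force: [0.0, -0.0, 0.2]
finger_gap: -0.004
gripper_force: 0.0
[ 0.50841484 -0.09880368  0.14619486]
[[ 1.02698711e-04 -9.46629829e-01 -3.22322751e-01  8.41352073e-02]
 [ 9.99999817e-01 -9.49925132e-05  5.97604228e-04  2.28491687e-04]
 [-5.96328237e-04 -3.22322754e-01  9.46629646e-01 -1.25509709e-01]
 [ 0.00000000e+00  0.00000000e+00  0.00000000e+00  1.00000000e+00]] [[297.31863964   0.         256.03110075]
 [  0.         297.31863964 196.3117469 ]
 [  0.           0.           1.        ]]
box xy -0.0007720730250562205 -0.22086977920522177
```

View pics/w1.png

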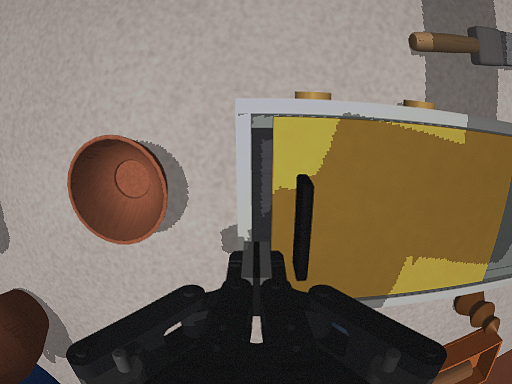

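The wrist view shows the closed fingertips at (257, 245), clear of the tab at (305, 228) on its -y side. I'll go down and start pushing.

```bash
python3 -m crank '[{"dp":[0,0,-0.5],"angular":[0,0,0]},{"dp":[0,0,-0.5],"angular":[0,0,0]},{"dp":[0,0,-0.47],"angular":[0,0,0]},{"dp":[0,0,0],"angular":[0,0,0]},{"dp":[0.085,0.322,0],"angular":[0,0,0]},{"dp":[0.085,0.322,0],"angular":[0,0,0]},{"dp":[0.085,0.322,0],"angular":[0,0,0]},{"dp":[0.085,0.322,0],"angular":[0,0,0]},{"dp":[0.085,0.322,0],"angular":[0,0,0]},{"dp":[0.085,0.322,0],"angular":[0,0,0]}]'
```

```text
t: 4.05
tcp_pos: [0.5243, -0.0402, 0.1026]
tool_rot: [0.128, 0.992, -0.0, 0.0]
force: [-1.2, -3.9, 2.2]
finger_gap: -0.002
gripper_force: 1.7
```

```bash
python3 -m crank '[{"dp":[0.085,0.322,0],"angular":[0,0,0]},{"dp":[0.085,0.322,0],"angular":[0,0,0]},{"dp":[0.085,0.322,0],"angular":[0,0,0]},{"dp":[0.085,0.322,0],"angular":[0,0,0]},{"dp":[0.085,0.322,0],"angular":[0,0,0]},{"dp":[0.085,0.322,0],"angular":[0,0,0]},{"dp":[0.085,0.322,0],"angular":[0,0,0]},{"dp":[0.085,0.322,0],"angular":[0,0,0]},{"dp":[0.085,0.322,0],"angular":[0,0,0]},{"dp":[0.085,0.322,0],"angular":[0,0,0]},{"dp":[0.085,0.322,0],"angular":[0,0,0]},{"dp":[0.085,0.322,0],"angular":[0,0,0]},{"dp":[0.085,0.322,0],"angular":[0,0,0]},{"dp":[0.085,0.322,0],"angular":[0,0,0]},{"dp":[0,0,0],"angular":[0,0,0]}]'
python3 - <<'E'
from h import *
st=sense()
d=np.array(st['tcp_pos'][:2])-[.5654,.1146]
print('box xy',d@[.967,-.2546],d@[.2546,.967])
s=snap('wrist','w2.png'); s=snap('top','top2.png')
E
```

```text
t: 5.55
tcp_pos: [0.5599, 0.0961, 0.102]
tool_rot: [0.128, 0.992, 0.001, 0.0]
force: [-0.6, -0.6, 0.6]
finger_gap: -0.003
gripper_force: 0.0
box xy -0.0006568509666974537 -0.019283693444496174
```

View pics/w2.png

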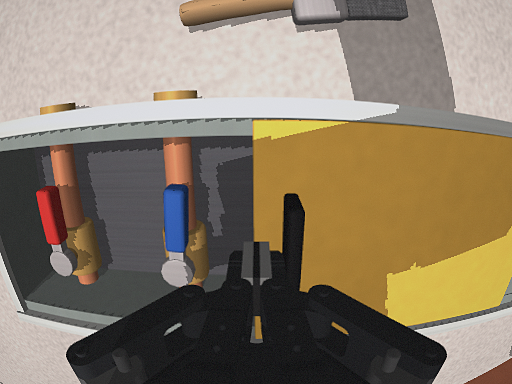

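The bay is opening up: the red handle at (50, 215) is at the far -y place (box y -175), and the blue one is at (176, 218) (y -75). Next I'll push gently to the stop.

```bash
python3 -m crank '[{"dp":[0.043,0.161,0],"angular":[0,0,0]},{"dp":[0.043,0.161,0],"angular":[0,0,0]},{"dp":[0.043,0.161,0],"angular":[0,0,0]},{"dp":[0.043,0.161,0],"angular":[0,0,0]},{"dp":[0.017,0.064,0],"angular":[0,0,0]}]'; python3 - <<'E'
from h import *
st=sense()
d=np.array(st['tcp_pos'][:2])-[.5654,.1146]
print('box xy',d@[.967,-.2546],d@[.2546,.967])
s=snap('top','top3.png')
T=s['pose'];K=s['mtx']
y=cv2.inRange(cv2.cvtColor(s['image'],cv2.COLOR_BGR2HSV),(20,100,40),(35,255,255)); y[:,:130]=0;y[:140]=0;y[235:]=0
q=np.argwhere(y)[:,::-1]
P=[]
for u,v in q:
    r=T[:3,:3]@np.linalg.solve(K,[u,v,1.]); w=(T[:3,3]+r*(.078-T[2,3])/r[2])[:2]-[.5654,.1146]; P.append([w@[.967,-.2546],w@[.2546,.967]])
P=np.array(P)*1000; print(np.percentile(P,[0,.5,2,98,99.5,100],axis=0))
E
```

```text
t: 6.15
tcp_pos: [0.5653, 0.1161, 0.1021]
tool_rot: [0.128, 0.992, 0.0, -0.0]
force: [-0.5, -1.9, -0.5]
finger_gap: 0.0
gripper_force: 0.6
box xy -0.0004714111383799445 0.0013946192987515569
[[-72.8187697    1.29883112]
 [-71.199356     4.42792671]
 [-69.02254811  13.40597524]
 [ 70.53400243 217.9639835 ]
 [ 71.97636872 219.55394232]
 [ 72.94436727 220.50215326]]
```

```bash
python3 -m crank '[{"dp":[-0.05,-0.2,0],"angular":[0,0,0]},{"dp":[0,0,0.6],"angular":[0,0,0]},{"dp":[0,0,0.9],"angular":[0,0,0]},{"dp":[0,0,0.9],"angular":[0,0,0]},{"dp":[-0.25,-0.7,0.6],"angular":[0,0,0]},{"dp":[-0.25,-0.7,0],"angular":[0,0,0]},{"dp":[-0.25,-0.7,0],"angular":[0,0,0]},{"dp":[-0.25,-0.7,0],"angular":[0,0,0]},{"dp":[-0.25,-0.7,0],"angular":[0,0,0]},{"dp":[-0.25,-0.7,0],"angular":[0,0,0]},{"dp":[-0.25,-0.7,0],"angular":[0,0,0]},{"dp":[-0.25,-0.7,0],"angular":[0,0,0]},{"dp":[-0.3,-0.5,0],"angular":[0,0,0]},{"dp":[0,0,0],"angular":[0,0,0]}]'; python3 -c "
from h import *
print(sense()['q'])"
```

```text
t: 7.6
tcp_pos: [0.4938, -0.0752, 0.1924]
tool_rot: [0.13, 0.991, -0.0, -0.0]
force: [0.9, 0.4, 0.6]
finger_gap: -0.002
gripper_force: 0.0
[-3.75108518e-01  4.42825748e-01  1.80116779e+00 -2.23449694e-04
  8.97807678e-01 -1.68455113e+00]
```

```bash
python3 -m crank '[{"dp":[0,0,0],"angular":[0,0,-8.2]},{"dp":[0,0,0],"angular":[0,0,-8.2]},{"dp":[0,0,0],"angular":[0,0,-8.2]},{"dp":[0,0,0],"angular":[0,0,-8.2]},{"dp":[0,0,0],"angular":[0,0,-8.2]},{"dp":[0,0,0],"angular":[0,0,-8.2]},{"dp":[0,0,0],"angular":[0,0,-8.2]},{"dp":[0,0,0],"angular":[0,0,-8.2]},{"dp":[0,0,-0.5],"angular":[0,0,-8.2]},{"dp":[0,0,-0.8],"angular":[0,0,-8.2]},{"dp":[0,0,-0.7],"angular":[0,0,-8.2]},{"dp":[0,0,0],"angular":[0,0,0]},{"dp":[0,0,0],"angular":[0,0,0]}]'; python3 - <<'E'
from h import *
from scipy.spatial.transform import Rotation as R
st=sense()
d=np.array(st['tcp_pos'][:2])-[.5654,.1146]
print('box xy',d@[.967,-.2546],d@[.2546,.967],R.from_quat(st['tool_rot']).as_matrix()[:,1])
s=snap('wrist','w3.png')
# red handle centroid/points on z=.062
W=np.eye(4);W[:3,:3]=R.from_quat(st['tool_rot']).as_matrix();W[:3,3]=st['tcp_pos'];T=W@s['mount'];K=s['mtx']
hsv=cv2.cvtColor(s['image'],cv2.COLOR_BGR2HSV)
for nm,m in(('red',cv2.inRange(hsv,(0,190,60),(4,255,255))|cv2.inRange(hsv,(175,190,60),(180,255,255))),('blue',cv2.inRange(hsv,(100,150,50),(125,255,255)))):
    n,l,t,c=cv2.connectedComponentsWithStats(m); i=1+t[1:,4].argmax(); P=[]
    for v,u in np.argwhere(l==i):
        a=np.array([u-K[0,2],v-K[1,2]]);r=np.hypot(*a);th=r/K[0,0]
        w=T[:3,:3]@np.r_[np.sin(th)*a/r,np.cos(th)]; q=(T[:3,3]+w*(.062-T[2,3])/w[2])[:2]-[.5654,.1146]
        P.append([q@[.967,-.2546],q@[.2546,.967]])
    print(nm,t[i],cv2.minAreaRect(np.array(P,np.float32)*1000))
E
```

```text
t: 8.9
tcp_pos: [0.4949, -0.0731, 0.1323]
tool_rot: [0.792, 0.61, -0.0, -0.0]
force: [-0.4, 0.2, -0.2]
finger_gap: -0.002
gripper_force: 0.0
box xy -0.020404611273825753 -0.19949408228913132 [ 9.66842436e-01 -2.55373395e-01 -3.64399790e-04]
red [272 170  23   7  43] ((-3.1505942344665527, -166.02381896972656), (15.06101131439209, 4.22360897064209), 0.2646673917770386)
blue [ 240   21   66   27 1407] ((-10.824811935424805, -72.36262512207031), (15.23766803741455, 42.625301361083984), 85.80706024169922)
```

View pics/w3.png

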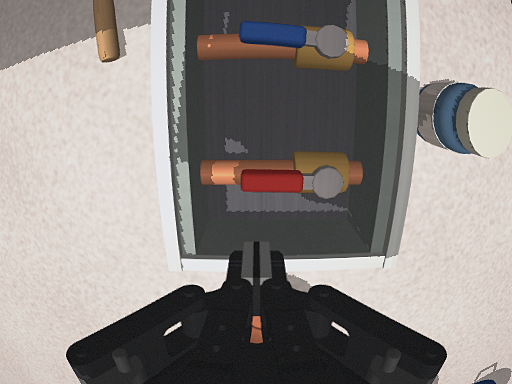

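The red handle is at (272, 181) and still open. The fingers at (257, 250) are just on its -y side inside the bay. I'll descend.

```bash
python3 -m crank '[{"dp":[0,0,-0.5],"angular":[0,0,0]},{"dp":[0,0,-0.6],"angular":[0,0,0]},{"dp":[0,0,-0.6],"angular":[0,0,0]},{"dp":[0,0,-0.57],"angular":[0,0,0]},{"dp":[0,0,0],"angular":[0,0,0]}]'
```

```text
t: 9.45
tcp_pos: [0.4946, -0.0733, 0.0637]
tool_rot: [0.793, 0.61, -0.0, -0.001]
force: [-0.1, -0.1, -1.0]
finger_gap: -0.002
gripper_force: 0.0
```

```bash
python3 -m crank '[{"dp":[0.1,0.1,0],"angular":[0,0,0]},{"dp":[0.1,0.1,0],"angular":[0,0,0]},{"dp":[0.014,0.314,0],"angular":[0,0,0]},{"dp":[0.014,0.314,0],"angular":[0,0,0]},{"dp":[0.07,0.188,0],"angular":[0,0,0]},{"dp":[0.07,0.188,0],"angular":[0,0,0]},{"dp":[0.134,0.175,0],"angular":[0,0,0]},{"dp":[0.134,0.175,0],"angular":[0,0,0]},{"dp":[0.195,0.133,0],"angular":[0,0,0]},{"dp":[0.195,0.133,0],"angular":[0,0,0]},{"dp":[0.2,0.045,0],"angular":[0,0,0]},{"dp":[0.2,0.045,0],"angular":[0,0,0]},{"dp":[0.2,0.045,0],"angular":[0,0,0]},{"dp":[0,0,0],"angular":[0,0,0]}]'; python3 - <<'E'
from h import *
st=sense()
d=np.array(st['tcp_pos'][:2])-[.5654,.1146]
print('box xy',d@[.967,-.2546],d@[.2546,.967])
s=snap('wrist','w4.png')
E
```

```text
t: 10.85
tcp_pos: [0.5419, -0.0141, 0.0636]
tool_rot: [0.793, 0.609, -0.002, -0.002]
force: [-5.6, -0.4, 2.0]
finger_gap: -0.002
gripper_force: 2.4
box xy 0.010056549369766923 -0.13048327339789662
```

View pics/w4.png

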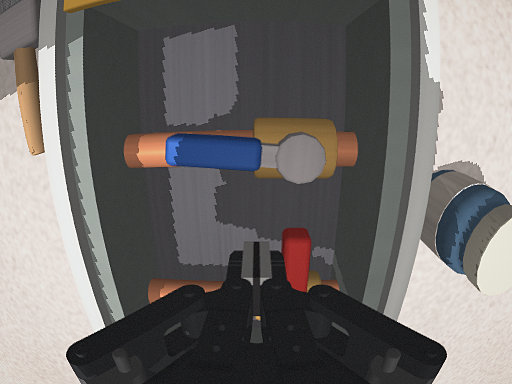

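The red handle at (297, 260) now points along the box's +y with the finger against it, and blue is still open. I'll press a little more to confirm the stop.

```bash
python3 -m crank '[{"dp":[0.1,-0.025,0],"angular":[0,0,0]},{"dp":[0.1,-0.025,0],"angular":[0,0,0]},{"dp":[0,0,0],"angular":[0,0,0]},{"dp":[0,0,0],"angular":[0,0,0]}]'
```

```text
t: 11.3
tcp_pos: [0.5423, -0.0142, 0.0636]
tool_rot: [0.793, 0.609, -0.005, -0.007]
force: [-13.6, -0.5, 9.0]
finger_gap: 0.001
gripper_force: 6.9
```

The force rose with no motion, so the handle is on its stop. I'll back off, rise and check.

```bash
python3 -m crank '[{"dp":[-0.25,0.06,0],"angular":[0,0,0]},{"dp":[-0.25,0.06,0],"angular":[0,0,0]},{"dp":[0,0,0],"angular":[0,0,0]},{"dp":[0,0,0.6],"angular":[0,0,0]},{"dp":[0,0,0.9],"angular":[0,0,0]},{"dp":[0,0,0.9],"angular":[0,0,0]},{"dp":[-0.5,-0.9,0.9],"angular":[0,0,0]},{"dp":[-0.5,-0.9,0.5],"angular":[0,0,0]},{"dp":[-0.5,-0.9,0],"angular":[0,0,0]},{"dp":[0,-0.9,0],"angular":[0,0,0]},{"dp":[0,0,0],"angular":[0,0,0]},{"dp":[0,0,0],"angular":[0,0,0]}]'; python3 - <<'E'
from h import *
from scipy.spatial.transform import Rotation as R
st=sense()
s=snap('wrist','w5.png'); snap('top','top5.png')
W=np.eye(4);W[:3,:3]=R.from_quat(st['tool_rot']).as_matrix();W[:3,3]=st['tcp_pos'];T=W@s['mount'];K=s['mtx']
hsv=cv2.cvtColor(s['image'],cv2.COLOR_BGR2HSV)
for nm,m in(('red',cv2.inRange(hsv,(0,170,60),(4,255,255))|cv2.inRange(hsv,(172,170,60),(180,255,255))),('blue',cv2.inRange(hsv,(100,150,50),(125,255,255)))):
    n,l,t,c=cv2.connectedComponentsWithStats(m); i=1+t[1:,4].argmax(); P=[]
    for v,u in np.argwhere(l==i):
        a=np.array([u-K[0,2],v-K[1,2]]);r=np.hypot(*a);th=r/K[0,0]
        w=T[:3,:3]@np.r_[np.sin(th)*a/r,np.cos(th)]; q=(T[:3,3]+w*(.062-T[2,3])/w[2])[:2]-[.5654,.1146]
        P.append([q@[.967,-.2546],q@[.2546,.967]])
    print(nm,t[i],cv2.minAreaRect(np.array(P,np.float32)*1000))
E
```

```text
t: 12.5
tcp_pos: [0.4904, -0.1214, 0.1784]
tool_rot: [0.794, 0.608, 0.001, 0.001]
force: [-0.4, 0.3, 0.3]
finger_gap: 0.004
gripper_force: 0.0
red [298  39  19  51 857] ((28.16280746459961, -134.35409545898438), (14.706659317016602, 42.2186164855957), 0.048258449882268906)
blue [ 432  350   80   34 1436] ((428.79754638671875, -593.0292358398438), (84.82595825195312, 323.8258056640625), 66.32299041748047)
```

View pics/w5.png

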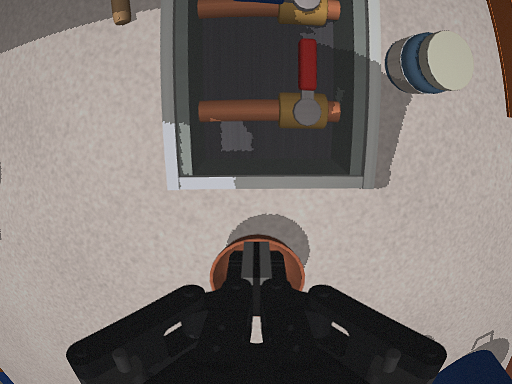

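View pics/top5.png

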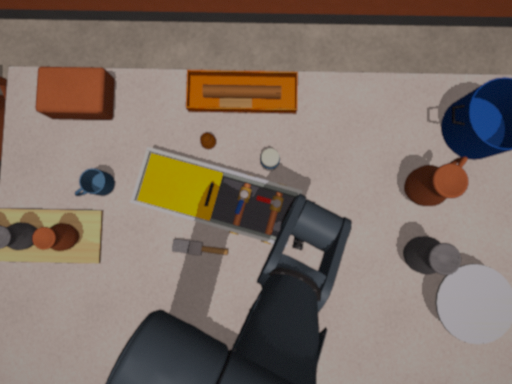

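The red handle at (308, 65) stands crosswise to its pipe (0.05° off the box's y). The cover is at the far end at (178, 185), blue is open at (243, 205), the bystanders haven't moved, and the arm is clear.

```bash
python3 -c "
from station import order
print(order.sign_off())"
```

```text
the job is handed in; nothing more can be done
None
```

I handed the job in at about 12.5 s: the cover is at the far end of its guides (about 4 mm short of the stop), the red handle is fully shut against its stop, the blue handle is still open, and nothing around the box was disturbed.

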